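# Clamp the half-inserted dental model in its holder

## Robot

A 6-joint arm with a two-finger parallel gripper is mounted at the origin on the work surface. World frame = base frame: x ahead of the robot, y to its left, z up, the work surface at z = 0. Lengths are in m, angles in rad, forces in N, time in s.
With the tool pointing down it reaches from about 0.325 to 0.9 m from the base axis. Payload 3.5 kg.
Tool frame: the origin (TCP) lies between the finger pads; the fingertips stand 11 mm ahead of it and the grasp point (between the pads) lies 8 mm behind it; z points along the fingers, x is the direction in which the jaws open and shut, and the axes are right-handed (so a half turn about z gives the same grasp; the last joint's range is limited). The gripper opens to 85 mm and grips with 20 to 120 N. Pads are 22 mm wide; open, the fingers measure 114 mm over their backs; the gripper's body (76 mm by 85 mm) begins 54 mm behind the grasp point. The pads swing forward as they close: fully open they stand 13 mm farther back than shut.
Start: joints at [-1.26, 0.276, -0.026, 1.268, 0, 1.467], TCP at [0.251, -0.572, 0.242] pointing down, gripper open.
Joint ranges: [-3.12, 3.12], [-0.85, 1.88], [-1.08, 1.24], [-1.95, 2.15], [-1.57, 1.53], [-3.14, 3.14]. Speed limits (rad/s): [2.57, 2.57, 3.14, 3.14, 3.14, 3.14].

## Interface

Orientations are given as a 3x3 rotation matrix whose columns are the frame's x, y, z axes.
In Python, from bench import ctrl gives the robot as it stands.
- The arm moves only by the shell command python3 -m pendant 'ROWS' [FORCE]. ROWS is JSON, a list of rows, each an object of numbers: "dx", "dy", "dz": the shift along the tool's x, y, z in units of 40 mm (1.0 is 40 mm); "ax", "ay", "az": the turn, a rotation vector about the tool's x, y, z in units of 6 degrees (1.0 is 6 degrees); "fingers": the opening, from 0 (shut) to 1 (fully open). In form: [{"dx": .., "dy": .., "dz": .., "ax": .., "ay": .., "az": .., "fingers": ..}, ...]. A call has 1 to 12 rows; each row is the pose to reach, as a shift and turn from the pose commanded when the call began, along the tool's axes at that moment; what a row does not reach only later rows make up. A row lasts 1/12 s, in which the tool goes at most 41.7 mm and 7.16 degrees, less where a joint would pass 70% of its speed; a pose out of reach is approached as far as the arm can. A call with a gripper value outside its range is refused whole. The fingers move at their own pace and stop on an object; FORCE is the grip in N (left out, the last holds). Time passes only in rows, so rows that repeat a pose let the fingers close. It gives the time, the measured TCP pose, the force and the opening at its end, in the units of the state.
- ctrl.read_state(): the state, without advancing time (a new reading comes with each control period).
- ctrl.grab_frame(name): name is "scene" or "top"; returns the picture (384x512x3 uint8, red, green, blue); there is no depth.
- ctrl.camera_model(name): a dict with "fx", "fy", "cx", "cy" (pixels), "R" (3x3) and "t" (3): a world point X has camera coordinates R X + t. Camera axes: x right, y down, z forward; pixel columns grow to the right and rows downward; lengths in m; the calibration is good to about 2 mm. A picture is of the moment at which its call begins. camera_model takes no time and is no camera call.
- ctrl.close_job(): hands the job in, once; it reports no verdict.
The state is a dict: "t": time; "joints": joint angles; "qvel": joint speeds; "joint_torque": joint torques, N m; "position": TCP position; "ee_rot": TCP orientation; "force": force on the tool from outside, world axes, zero at the start; "wrist_torque": the same for the moment, N m; "width": finger opening in m.
Only numpy, scipy, OpenCV 4.12 (cv2) and the standard library are available. Lean on these libraries where they do the work, as an engineer would, in place of code of your own. Each camera call takes 0.05 s, during which the arm holds its last target. There are 200 camera calls.

## Task

One of the two model holders on the bench still has its plaster model standing half out, with the clamp lever hanging half shut in its way. Swing that lever up and right back past upright, push the model gently along the channel until it is fully home against the end stop, then swing the lever over and press it down firmly until its rubber pad grips the model's plate and stays gripping. Leave the other holder, already clamped, and everything else on the bench as they are.

Things in the scene. Friction and masses are not known exactly. Their poses are not given: they have to be found in the camera images.
- holder: Holder to work on: fixed aluminium bed carrying a steel channel. Origin on the table under the channel's centre line; x runs along the channel to the end stop, z up. Bed covers x -150 to 100, y -58 to 86 mm, top at z 16. Two hinge cheeks at x -8 to 28, y 59 to 85, up to z 56. Place and yaw vary.
- holder_mouth (a point): Middle of the mouth between the rails, on the bed top, at holder (-20, 0, 16) mm; axes as the holder's. From here to the end stop run two rails, 12 mm thick, inner faces at y -37 and 37, tops at z 32; before it flared guides open to about 93 mm inside width at x -63.
- holder_home (a point): Where the cast's origin lies when fully home: on the bed top, at holder (38, 0, 16) mm; axes as the holder's. The end stop's near face is 50 mm beyond (holder x 88, top at z 48).
- clamp (a joint): Angle of the clamp lever: 0 = shut, level across the channel; grows as the tip rises; 1.57 upright; limit 2.1, leaning back over the hinge side. Stiff friction hinge (about 4 N at the tip): stays where it is left. With the plate under the pad, about 10 N down on the paddle shuts it firmly, near 0; without, it sinks to -0.05.
- clamp_hinge (a point): Point on the lever's hinge axis, at holder (10, 72, 43) mm; the axis runs along the holder's x. Axes as the holder's. When shut the lever points to holder -y.
- clamp_tip (a point): Middle of the black paddle at the lever's end, 138 mm from the hinge axis. Lever: steel bar 16 wide, 10 thick, centred on the hinge axis, along its own -y. Paddle 30 wide, 12 thick, 118 to 158 mm from the axis. When shut, the bar lies at holder x 2 to 18, and the paddle overhangs the bed's -y side, underside at z 37.
- clamp_pad: Springy rubber pad of 14 mm diameter under the lever, 72 mm from the hinge axis (over the channel's middle when shut); gives up to 3 mm, about 4 N per mm. Origin at its root on the bar's underside; its gripping face is 11 mm below, and meets the plate's top (z 28) just before the lever is level.
- cast: Model to load: grey plate 100 x 70 x 12 mm bearing a plaster dental model, 0.28 kg, 60 mm tall in all. Origin: centre of the plate's underside; x towards the end stop. Plaster covers plate x -14 to 48, y -32 to 32 mm; the rear of the plate (x -50 to -14) is a bare lip, top at z 12, that comes under the pad. Starts on the bed in the channel's mouth, 125 to 145 mm short of home, a little askew.
- holder2: The other, identical holder, already loaded; leave alone.
- holder2_home (a point): Home point of the other holder.
- clamp2 (a joint): Lever of the other holder, shut (about 0).
- cast2: Identical model, home in the other holder; leave alone.
- jar: Bystander: amber glass jar with black cap, 52 mm across, 58 mm tall. Origin: underside's centre.
- loose_model: Bystander: loose plaster dental model, about 65 x 62 x 36 mm. Origin: underside's centre.
- screwdriver: Bystander: screwdriver, 150 mm, lying. Origin: underside, middle of its length.
- brush: Bystander: brush, 170 mm, lying. Origin: underside, middle of its length.
- mug: Bystander: white mug, 76 mm across, 85 mm tall. Origin: underside's centre.
- bottle: Bystander: white plastic bottle, 56 mm across, 130 mm tall. Origin: underside's centre.
Not all that is in view belongs to the job. What is shaped like the cast but purple or yellow is not meant.

How it is judged:
By the outcome, as a careful person would: the job done as asked, in the order asked, and still so for the second after the job is handed in, with the robot touching nothing.
It also fails if it takes over 72 s, if anything falls off the work surface, if the arm or the gripper's body presses on something with over 40 N, if the wrist force passes 120 N, or if a joint passes its speed limit or range.

## Working session

There is one attempt and no reset: what is moved stays moved. The work goes in short steps, Python scripts to look and compute and a shell command to move; the robot and the scene stay as the last step left them, time stands still between calls to the robot, and variables do not carry over. Pictures are saved under pics/ and viewed, about 8 in all and at most 12, crops included, and the job is handed in when it is done.

```bash
ls; mkdir -p pics
python3 - <<'E'
from bench import ctrl
import cv2,json
for n in("scene","top"):
    f=ctrl.grab_frame(n); cv2.imwrite(f"pics/{n}0.png",f[:,:,::-1]); m=ctrl.camera_model(n); print(n,m)
print(ctrl.read_state())
E
```

```text
pics
scene {'fx': 450.70263141307186, 'fy': 450.70263141307186, 'cx': 253.67415002732238, 'cy': 193.29222297285745, 'R': array([[-0.5383179 ,  0.84259598,  0.01567948],
       [ 0.70342305,  0.459494  , -0.54227417],
       [-0.46412266, -0.28088659, -0.84005528]]), 't': array([ 0.24573991, -0.3435611 ,  1.44574257])}
top {'fx': 358.4938551209576, 'fy': 358.4938551209576, 'cx': 254.28265380103588, 'cy': 191.07762346762996, 'R': array([[-0.01231286, -0.99977812,  0.01709131],
       [-0.98403758,  0.00908071, -0.17772896],
       [ 0.17753432, -0.01900685, -0.98393105]]), 't': array([0.03561647, 0.55393298, 0.90676844])}
{'t': 0.1, 'joints': array([-1.26039419e+00,  2.77079840e-01, -2.77521604e-02,  1.26799933e+00,
       -1.64134887e-05,  1.46739713e+00]), 'qvel': array([ 0.00033606, -0.00250489,  0.00209311,  0.00010271, -0.00061507,
       -0.00076243]), 'joint_torque': array([ 8.08225996e-04, -4.46707392e+01,  2.96129000e+01,  8.40609719e-03,
       -4.55037070e-05, -1.33654879e-06]), 'position': array([ 0.25108404, -0.57159717,  0.2412533 ]), 'ee_rot': array([[ 4.02092085e-01, -9.15599011e-01, -6.37203962e-04],
       [-9.15596992e-01, -4.02092544e-01,  1.93273955e-03],
       [-2.02582938e-03, -1.93717246e-04, -9.99997929e-01]]), 'force': array([-0.61220414,  0.13673345,  0.16529757]), 'wrist_torque': array([0.03271259, 0.04879518, 0.01815662]), 'width': 0.08502670163666082}
```

View pics/top0.png

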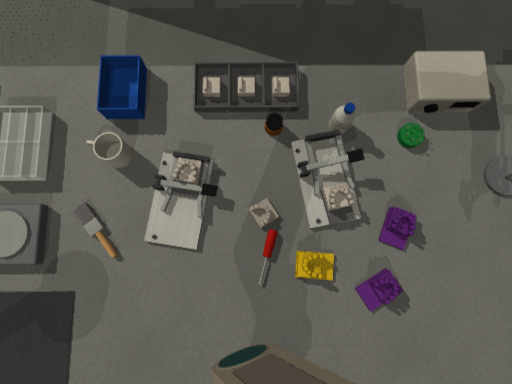

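View pics/scene0.png

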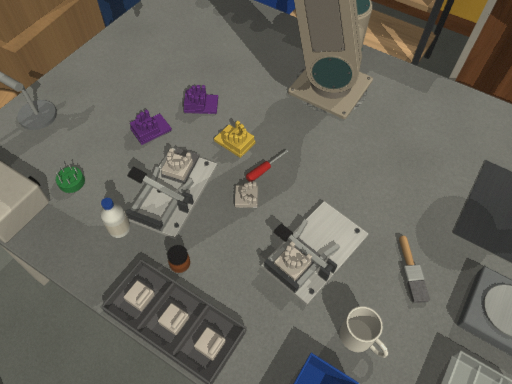

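The top picture shows two holders. The left one, near (185,190), has its cast at the stop and its lever across, so it is holder2. The right one has its end stop at about (322,136), its cast at (340,197) on the robot side, and its paddle at (356,156), so it is the target. Things that could be mistaken for the cast are the yellow one (315,265), the purple ones (398,228) and (380,290), the loose model (263,213), the tray models along the top and cast2 (187,170). I choose the grey one at (340,197) and check it in a close crop.

Run:
```python
import cv2,numpy as np
a=cv2.imread("pics/top0.png")[120:235,280:380]; b=cv2.imread("pics/scene0.png")[135:240,115:225]
a=cv2.resize(a,(400,460),interpolation=cv2.INTER_CUBIC); b=cv2.resize(b,(400,382),interpolation=cv2.INTER_CUBIC)
c=np.zeros((460,800,3),np.uint8); c[:,:400]=a; c[:382,400:]=b
c=cv2.convertScaleAbs(c,alpha=1.2)
cv2.imwrite("pics/crop0.png",c)
```

```text
(no output)
```

View pics/crop0.png

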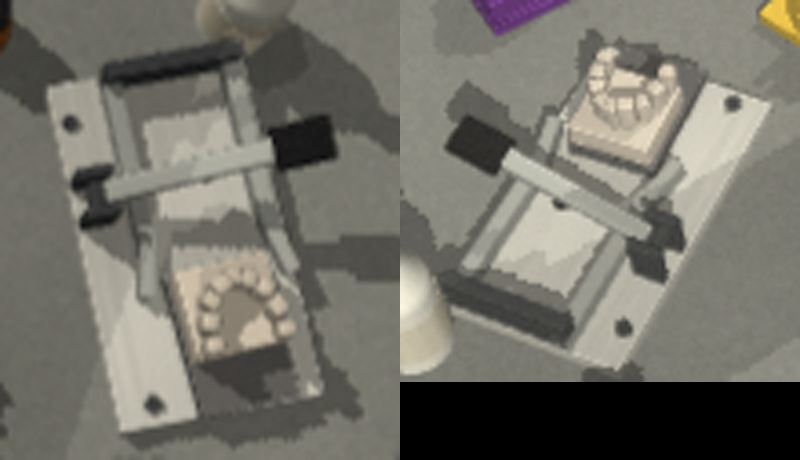

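The crop confirms the choice. The grey plate with its tan plaster lies at the mouth, and the lever hangs half shut over the empty channel. Bed corners in the top crop are (48,87), (122,432) and (322,393). The paddle is at (305,140) in the top crop and (480,145) in the scene crop. I fit the pose next.

```bash
cat > h.py <<'E'
import numpy as np
from bench import ctrl
from scipy.optimize import least_squares
M={n:ctrl.camera_model(n) for n in("scene","top")}
def proj(n,X):
    m=M[n]; c=m["R"]@np.array(X)+m["t"]; return np.array([m["fx"]*c[0]/c[2]+m["cx"],m["fy"]*c[1]/c[2]+m["cy"]])
def H(p,X):
    c,s=np.cos(p[2]),np.sin(p[2]); X=np.array(X)/1000.
    return np.array([p[0]+c*X[0]-s*X[1],p[1]+s*X[0]+c*X[1],X[2]])
def T(u,v): return np.array([280+u/4,120+v/4])
def S(u,v): return np.array([115+(u-400)/3.636,135+v/3.636])
def lev(th,r,up=0,x=10): # point on lever, up=normal offset
    return [x,72-r*np.cos(th)+up*np.sin(th),43+r*np.sin(th)+up*np.cos(th)]
E
python3 - <<'E'
from h import *
obs=[("top",T(48,87),[100,86,16]),("top",T(122,432),[-150,86,16]),("top",T(322,393),[-150,-58,16]),
("scene",S(770,100),[-150,86,16]),("scene",S(620,367),[100,86,16])]
f=lambda p:np.concatenate([proj(n,H(p,X))-q for n,q,X in obs])
r=least_squares(f,[.6,-.2,0]);p=r.x
print("holder",p,"resid",r.fun.reshape(-1,2).round(1).tolist())
g=lambda a:np.concatenate([proj(n,H(p,lev(a[0],138)))-q for n,q in(("top",T(305,140)),("scene",S(480,145)))])
r=least_squares(g,[.5]);print("clamp",r.x,r.fun)
for th in(r.x[0],1.57,1.9):print(th,"tip",H(p,lev(th,138)))
print("hinge",H(p,[10,72,43]),"home",H(p,[38,0,16]))
# cast: plaster top pixel rect at approx z
for z in (30,44,50):
  for q in(T(175,275),T(268,255),T(297,345),T(193,365)):
    s=least_squares(lambda w:proj("top",H(p,[w[0],w[1],z]))-q,[-90,0]).x; print(z,s.round(1))
np.save("p.npy",p)
E
```

```text
holder [ 0.61927598 -0.17949757  0.17735691] resid [[-0.9, -0.3], [-0.5, 0.2], [0.8, 0.0], [0.3, -0.4], [-0.6, -0.1]]
clamp [0.30007792] [-0.87385903  0.86191993 -0.11506713 -0.38991202]
0.30007791985672083 tip [ 0.63967541 -0.23662796  0.08379206]
1.57 tip [ 0.61643565 -0.10697089  0.18099996]
1.9 tip [ 0.60854508 -0.0629486   0.17358941]
hinge [ 0.61641626 -0.10686272  0.043     ] home [ 0.65667989 -0.17279328  0.016     ]
30 [-52.6  28.5]
30 [-50.8 -37.6]
30 [-115.1  -42.4]
30 [-115.2   30.2]
44 [-54.6  31.9]
44 [-52.9 -33.2]
44 [-116.2  -37.9]
44 [-116.4   33.7]
50 [-55.5  33.4]
50 [-53.8 -31.3]
50 [-116.7  -36. ]
50 [-116.8   35.1]
```

```bash
cat >> h.py <<'E'
def go(pos,yaw):
    from scipy.spatial.transform import Rotation as Ro
    s=ctrl.read_state(); R=s["ee_rot"]; c,n=np.cos(yaw),np.sin(yaw)
    G=np.array([[c,n,0],[n,-c,0],[0,0,-1.]])
    print("d(40mm)",(R.T@(np.array(pos)-s["position"])/.04).round(2),"a(6deg)",(Ro.from_matrix(R.T@G).as_rotvec()/np.radians(6)).round(2))
def where():
    p=np.load("p.npy"); s=ctrl.read_state(); d=s["position"]-[p[0],p[1],0]; c,n=np.cos(p[2]),np.sin(p[2])
    print("t%.2f holder-frame TCP"%s["t"],(1000*np.array([c*d[0]+n*d[1],-n*d[0]+c*d[1],d[2]])).round(1),"F",s["force"].round(1),"w",s["width"].round(4),"q",s["joints"].round(2))
E
python3 - <<'E'
from h import *
p=np.load("p.npy"); X=H(p,lev(.3,138)); X[2]=.16; go(X,p[2])
# bottle base estimate
for q in((115,232),): print("bottle top-ish",least_squares(lambda w:proj("scene",[w[0],w[1],0.0])-q,[.7,-.2]).x)
E
```

```text
d(40mm) [ -3.76 -12.26   2.04] a(6deg) [-1.000e-02  2.000e-02 -1.274e+01]
bottle top-ish [ 0.77138655 -0.21842208]
```

```bash
python3 -m pendant '[{"dx":-1.2,"dy":-4,"az":-4,"fingers":1},{"dx":-1.2,"dy":-4,"az":-4},{"dx":-1.2,"dy":-4,"az":-4},{"dx":-1.2,"dy":-4,"az":-4},{"dx":-3.76,"dy":-12.26,"az":-12.74},{"dx":-3.76,"dy":-12.26,"az":-12.74},{"dx":-3.76,"dy":-12.26,"az":-12.74},{"dx":-3.76,"dy":-12.26,"az":-12.74},{"dx":-3.76,"dy":-12.26,"az":-12.74},{"dx":-3.76,"dy":-12.26,"az":-12.74},{"dx":-3.76,"dy":-12.26,"az":-12.74},{"dx":-3.76,"dy":-12.26,"az":-12.74}]'
python3 -m pendant '[{"fingers":1},{"fingers":1}]'
python3 - <<'E'
from h import *
where();p=np.load("p.npy"); X=H(p,lev(.3,138)); X[2]=.16; go(X,p[2])
E
```

```text
validation failed for argument at $[0]...
validation failed for argument at $[0]...
Traceback (most recent call last):
  File "h.py", line 21, in where
    print("t%.2f holder-frame TCP"%s["t"],(1000*np.array([c*d[0]+n*d[1],-n*d[0]+c*d[1],d[2]])).round(1),"F",s["force"].round(1),"w",s["width"].round(4),"q",s["joints"].round(2))
                                                                                                                                    ^^^^^^^^^^^^^^^^
AttributeError: 'float' object has no attribute 'round'
```

```bash
sed -i 's/s\["width"\].round(4)/round(s["width"],4)/' h.py; python3 -m pendant '[{"dx":0,"dy":0,"dz":0,"ax":0,"ay":0,"az":0,"fingers":1}]'; python3 -m pendant '[{"dx":0,"dy":0,"dz":0,"ax":0,"ay":0,"az":0,"fingers":1.0},{"dx":-3.76,"dy":-12.26,"dz":0,"ax":0,"ay":0,"az":-12.74,"fingers":1.0}]'; python3 -m pendant --help | head -20
python3 -c "
from h import *
where()"
```

```text
t: 0.18
position: [0.2512, -0.5718, 0.2415]
ee_rot: [[0.402, -0.916, -0.0], [-0.916, -0.402, 0.001], [-0.001, -0.0, -1.0]]
force: [0.7, -0.3, -0.5]
width: 0.0859
t: 0.35
position: [0.2794, -0.5491, 0.2419]
ee_rot: [[0.509, -0.861, -0.002], [-0.861, -0.509, -0.003], [0.002, 0.004, -1.0]]
force: [1.4, -1.2, -0.1]
width: 0.0851
t0.35 holder-frame TCP [-399.7 -303.8  241.9] F [ 1.4 -1.2 -0.1] w 0.0851 q [-1.2   0.26 -0.05  1.26 -0.    1.4 ]invalid input: not JSON, or not a number
```

All keys are required in every row. I continue the approach.

```bash
python3 -c "
from h import *
where();p=np.load('p.npy'); X=H(p,lev(.3,138)); X[2]=.16; go(X,p[2])"
```

```text
t0.35 holder-frame TCP [-399.7 -303.8  241.9] F [ 1.4 -1.2 -0.1] w 0.0851 q [-1.2   0.26 -0.05  1.26 -0.    1.4 ]
d(40mm) [ -2.15 -11.73   2.  ] a(6deg) [  0.04   0.   -11.6 ]
```

```bash
python3 -m pendant '[{"dx":-2.15,"dy":-11.73,"dz":0,"ax":0,"ay":0,"az":-11.6,"fingers":1},{"dx":-2.15,"dy":-11.73,"dz":0,"ax":0,"ay":0,"az":-11.6,"fingers":1},{"dx":-2.15,"dy":-11.73,"dz":0,"ax":0,"ay":0,"az":-11.6,"fingers":1},{"dx":-2.15,"dy":-11.73,"dz":0,"ax":0,"ay":0,"az":-11.6,"fingers":1},{"dx":-2.15,"dy":-11.73,"dz":0,"ax":0,"ay":0,"az":-11.6,"fingers":1},{"dx":-2.15,"dy":-11.73,"dz":0,"ax":0,"ay":0,"az":-11.6,"fingers":1},{"dx":-2.15,"dy":-11.73,"dz":0,"ax":0,"ay":0,"az":-11.6,"fingers":1},{"dx":-2.15,"dy":-11.73,"dz":0,"ax":0,"ay":0,"az":-11.6,"fingers":1},{"dx":-2.15,"dy":-11.73,"dz":0,"ax":0,"ay":0,"az":-11.6,"fingers":1},{"dx":-2.15,"dy":-11.73,"dz":0,"ax":0,"ay":0,"az":-11.6,"fingers":1},{"dx":-2.15,"dy":-11.73,"dz":0,"ax":0,"ay":0,"az":-11.6,"fingers":1},{"dx":-2.15,"dy":-11.73,"dz":0,"ax":0,"ay":0,"az":-11.6,"fingers":1}]' >/dev/null
python3 -m pendant '[{"dx":0,"dy":0,"dz":0,"ax":0,"ay":0,"az":0,"fingers":1},{"dx":0,"dy":0,"dz":0,"ax":0,"ay":0,"az":0,"fingers":1}]' >/dev/null
python3 - <<'E'
from h import *
import cv2
where();p=np.load('p.npy'); X=H(p,lev(.3,138)); X[2]=.16; go(X,p[2])
f=ctrl.grab_frame("scene")[110:260,80:280,::-1]; cv2.imwrite("pics/s1.png",cv2.resize(f,(800,600),interpolation=cv2.INTER_CUBIC))
E
```

```text
t1.52 holder-frame TCP [ 13.5 -53.2 241.8] F [-0.5 -1.   0.1] w 0.0852 q [-0.44  0.38  0.11  1.31 -0.    0.95]
d(40mm) [-0.09  0.17  2.05] a(6deg) [-0.    0.01  0.07]
```

View pics/s1.png

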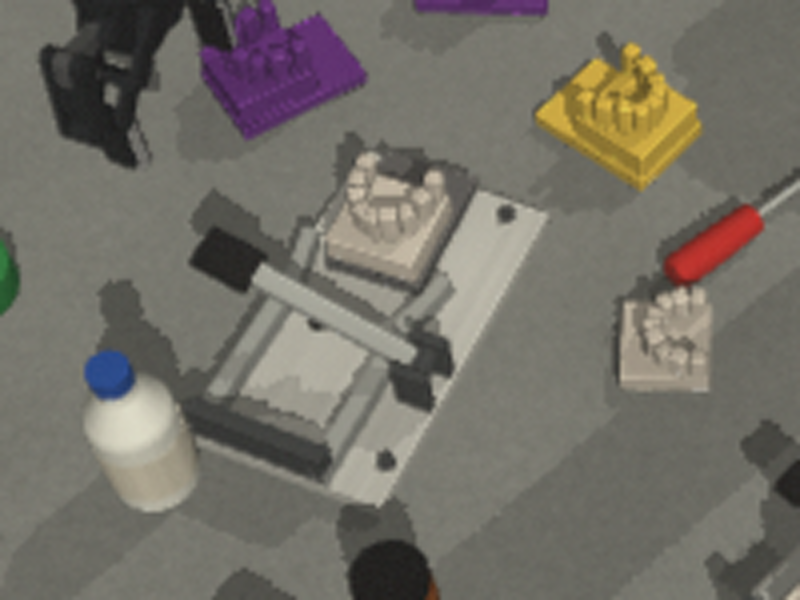

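The picture shows the gripper at top left, above the scene. The paddle at (228,258), the bar and the cast are unobstructed. I descend astride the paddle and grip it.

```bash
python3 -m pendant '[{"dx":-0.09,"dy":0.17,"dz":1,"ax":0,"ay":0,"az":0.07,"fingers":1},{"dx":-0.09,"dy":0.17,"dz":2,"ax":0,"ay":0,"az":0.07,"fingers":1},{"dx":-0.09,"dy":0.17,"dz":2.6,"ax":0,"ay":0,"az":0.07,"fingers":1},{"dx":-0.09,"dy":0.17,"dz":3.1,"ax":0,"ay":0,"az":0.07,"fingers":1},{"dx":-0.09,"dy":0.17,"dz":3.5,"ax":0,"ay":0,"az":0.07,"fingers":1},{"dx":-0.09,"dy":0.17,"dz":3.8,"ax":0,"ay":0,"az":0.07,"fingers":1},{"dx":-0.09,"dy":0.17,"dz":4.05,"ax":0,"ay":0,"az":0.07,"fingers":1},{"dx":-0.09,"dy":0.17,"dz":4.15,"ax":0,"ay":0,"az":0.07,"fingers":1},{"dx":-0.09,"dy":0.17,"dz":4.15,"ax":0,"ay":0,"az":0.07,"fingers":1},{"dx":-0.09,"dy":0.17,"dz":4.15,"ax":0,"ay":0,"az":0.07,"fingers":1}]'
python3 - <<'E'
from h import *
import cv2
where()
a=ctrl.grab_frame("scene")[130:250,95:225,::-1];b=ctrl.grab_frame("top")[110:230,285:415,::-1]
cv2.imwrite("pics/s2.png",cv2.resize(np.hstack([a,b]),(800,370),interpolation=cv2.INTER_CUBIC))
E
```

```text
t: 2.4
position: [0.6395, -0.2384, 0.0771]
ee_rot: [[0.985, 0.174, 0.001], [0.174, -0.985, -0.001], [0.001, 0.001, -1.0]]
force: [0.5, -0.7, -0.3]
width: 0.0852
t2.40 holder-frame TCP [  9.6 -61.5  77.1] F [ 0.5 -0.7 -0.3] w 0.0852 q [-0.45  0.49 -0.08  1.   -0.    0.94]
```

View pics/s2.png

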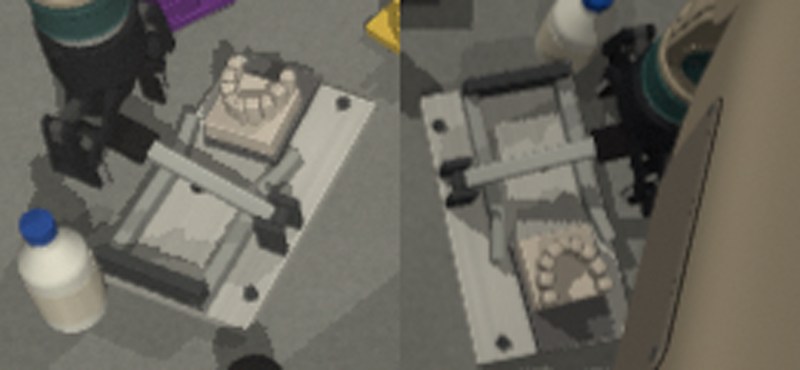

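The fingers stand on either side of the paddle, left picture at about (125,140), and the bottle is clear. I close gently.

```bash
python3 -m pendant '[{"dx":0,"dy":0,"dz":0,"ax":0,"ay":0,"az":0,"fingers":0.5},{"dx":0,"dy":0,"dz":0,"ax":0,"ay":0,"az":0,"fingers":0.3},{"dx":0,"dy":0,"dz":0,"ax":0,"ay":0,"az":0,"fingers":0.2},{"dx":0,"dy":0,"dz":0,"ax":0,"ay":0,"az":0,"fingers":0.2},{"dx":0,"dy":0,"dz":0,"ax":0,"ay":0,"az":0,"fingers":0.2},{"dx":0,"dy":0,"dz":0,"ax":0,"ay":0,"az":0,"fingers":0.2},{"dx":0,"dy":0,"dz":0,"ax":0,"ay":0,"az":0,"fingers":0.2},{"dx":0,"dy":0,"dz":0,"ax":0,"ay":0,"az":0,"fingers":0.2}]' 35
python3 - <<'E'
from h import *
where()
G0=np.array(lev(.3,138))
for a in(.3,.45,.6,.75,.9,1.05,1.2,1.35,1.5,1.65,1.8,1.9,2.0,2.05):
    d=np.array(lev(a,138))-G0; print(a,"dy %.2f dz %.2f"%(-d[1]/40,-d[2]/40))
E
```

```text
t: 3.17
position: [0.6412, -0.2375, 0.077]
ee_rot: [[0.984, 0.175, 0.004], [0.175, -0.984, 0.0], [0.004, 0.0, -1.0]]
force: [4.6, 1.3, -0.1]
width: 0.0294
t3.17 holder-frame TCP [ 11.3 -61.   77. ] F [ 4.6  1.3 -0.1] w 0.0294 q [-0.45  0.49 -0.08  1.    0.    0.94]
0.3 dy -0.00 dz -0.00
0.45 dy -0.19 dz -0.48
0.6 dy -0.45 dz -0.93
0.75 dy -0.77 dz -1.33
0.9 dy -1.15 dz -1.68
1.05 dy -1.58 dz -1.97
1.2 dy -2.05 dz -2.20
1.35 dy -2.54 dz -2.35
1.5 dy -3.05 dz -2.42
1.65 dy -3.57 dz -2.42
1.8 dy -4.08 dz -2.34
1.9 dy -4.41 dz -2.25
2.0 dy -4.73 dz -2.12
2.05 dy -4.89 dz -2.04
```

```bash
python3 -m pendant '[{"dx":0,"dy":-0.09,"dz":-0.24,"ax":0,"ay":0,"az":0,"fingers":0.2},{"dx":0,"dy":-0.19,"dz":-0.48,"ax":0,"ay":0,"az":0,"fingers":0.2},{"dx":0,"dy":-0.31,"dz":-0.7,"ax":0,"ay":0,"az":0,"fingers":0.2},{"dx":0,"dy":-0.45,"dz":-0.93,"ax":0,"ay":0,"az":0,"fingers":0.2},{"dx":0,"dy":-0.6,"dz":-1.13,"ax":0,"ay":0,"az":0,"fingers":0.2},{"dx":0,"dy":-0.77,"dz":-1.33,"ax":0,"ay":0,"az":0,"fingers":0.2},{"dx":0,"dy":-0.77,"dz":-1.33,"ax":0,"ay":0,"az":0,"fingers":0.2}]'
python3 -c "
from h import *
where()"
```

```text
t: 3.75
position: [0.6356, -0.2064, 0.1302]
ee_rot: [[0.984, 0.176, 0.004], [0.176, -0.984, 0.0], [0.004, 0.0, -1.0]]
force: [5.8, 2.7, -0.9]
width: 0.0294
t3.75 holder-frame TCP [ 11.4 -29.4 130.2] F [ 5.8  2.7 -0.9] w 0.0294 q [-0.41  0.42 -0.07  1.08  0.    0.98]
```

```bash
python3 -m pendant '[{"dx":0,"dy":-0.19,"dz":-0.18,"ax":0,"ay":0,"az":0,"fingers":0.2},{"dx":0,"dy":-0.38,"dz":-0.35,"ax":0,"ay":0,"az":0,"fingers":0.2},{"dx":0,"dy":-0.59,"dz":-0.5,"ax":0,"ay":0,"az":0,"fingers":0.2},{"dx":0,"dy":-0.81,"dz":-0.64,"ax":0,"ay":0,"az":0,"fingers":0.2},{"dx":0,"dy":-1.04,"dz":-0.76,"ax":0,"ay":0,"az":0,"fingers":0.2},{"dx":0,"dy":-1.28,"dz":-0.87,"ax":0,"ay":0,"az":0,"fingers":0.2},{"dx":0,"dy":-1.52,"dz":-0.95,"ax":0,"ay":0,"az":0,"fingers":0.2},{"dx":0,"dy":-1.77,"dz":-1.02,"ax":0,"ay":0,"az":0,"fingers":0.2},{"dx":0,"dy":-2.02,"dz":-1.06,"ax":0,"ay":0,"az":0,"fingers":0.2},{"dx":0,"dy":-2.28,"dz":-1.09,"ax":0,"ay":0,"az":0,"fingers":0.2}]'
python3 -m pendant '[{"dx":0,"dy":-0.26,"dz":0,"ax":0,"ay":0,"az":0,"fingers":0.2},{"dx":0,"dy":-0.52,"dz":0,"ax":0,"ay":0,"az":0,"fingers":0.2},{"dx":0,"dy":-0.78,"dz":0.04,"ax":0,"ay":0,"az":0,"fingers":0.2},{"dx":0,"dy":-1.03,"dz":0.08,"ax":0,"ay":0,"az":0,"fingers":0.2},{"dx":0,"dy":-1.36,"dz":0.17,"ax":0,"ay":0,"az":0,"fingers":0.2},{"dx":0,"dy":-1.68,"dz":0.3,"ax":0,"ay":0,"az":0,"fingers":0.2},{"dx":0,"dy":-1.68,"dz":0.3,"ax":0,"ay":0,"az":0,"fingers":0.2},{"dx":0,"dy":-1.68,"dz":0.3,"ax":0,"ay":0,"az":0,"fingers":0.2}]'
python3 - <<'E'
from h import *
import cv2
where()
a=ctrl.grab_frame("scene")[90:240,95:245,::-1];b=ctrl.grab_frame("top")[90:240,270:420,::-1]
cv2.imwrite("pics/s3.png",cv2.resize(np.hstack([a,b]),(800,400),interpolation=cv2.INTER_CUBIC))
E
```

```text
t: 4.58
position: [0.6204, -0.1206, 0.1742]
ee_rot: [[0.985, 0.173, 0.005], [0.173, -0.985, -0.008], [0.004, 0.009, -1.0]]
force: [5.0, -6.1, -2.3]
width: 0.0292
t: 5.25
position: [0.6081, -0.0512, 0.1634]
ee_rot: [[0.984, 0.175, 0.005], [0.175, -0.985, -0.001], [0.005, 0.002, -1.0]]
force: [1.5, 2.7, 5.8]
width: 0.0295
t5.25 holder-frame TCP [ 11.7 128.3 163.4] F [1.5 2.7 5.8] w 0.0295 q [-0.19  0.3  -0.17  1.1   0.    1.2 ]
```

View pics/s3.png

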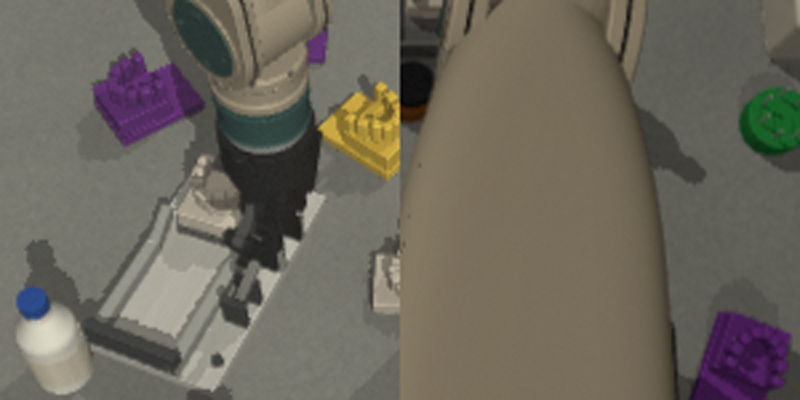

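The lever is leaning back in the gripper over the hinge side, left picture (245,270), and the channel is open. I release it and rise.

```bash
python3 -m pendant '[{"dx":0,"dy":0,"dz":0,"ax":0,"ay":0,"az":0,"fingers":0.6},{"dx":0,"dy":0,"dz":0,"ax":0,"ay":0,"az":0,"fingers":1},{"dx":0,"dy":0,"dz":0,"ax":0,"ay":0,"az":0,"fingers":1},{"dx":0,"dy":0,"dz":0,"ax":0,"ay":0,"az":0,"fingers":1},{"dx":0,"dy":0,"dz":0,"ax":0,"ay":0,"az":0,"fingers":1},{"dx":0,"dy":0,"dz":-0.5,"ax":0,"ay":0,"az":0,"fingers":1},{"dx":0,"dy":0,"dz":-1.2,"ax":0,"ay":0,"az":0,"fingers":1},{"dx":0,"dy":0,"dz":-2,"ax":0,"ay":0,"az":0,"fingers":1},{"dx":0,"dy":0,"dz":-2,"ax":0,"ay":0,"az":0,"fingers":1},{"dx":0,"dy":0,"dz":-2,"ax":0,"ay":0,"az":0,"fingers":1}]'
python3 - <<'E'
from h import *
where(); p=np.load("p.npy"); go(H(p,[-180,0,200]),p[2]+np.pi/2)
E
```

```text
t: 6.18
position: [0.6078, -0.052, 0.2437]
ee_rot: [[0.985, 0.174, 0.005], [0.174, -0.985, -0.001], [0.005, 0.002, -1.0]]
force: [-0.6, -0.4, 0.6]
width: 0.0853
t6.18 holder-frame TCP [ 11.2 127.5 243.7] F [-0.6 -0.4  0.6] w 0.0853 q [-0.19  0.25 -0.06  1.26 -0.    1.2 ]
d(40mm) [-4.78  3.2   1.08] a(6deg) [  0.05  -0.02 -15.02]
```

```bash
python3 -m pendant '[{"dx":-0.8,"dy":0,"dz":0,"ax":0,"ay":0,"az":-1,"fingers":1},{"dx":-1.6,"dy":0.5,"dz":0,"ax":0,"ay":0,"az":-2.2,"fingers":1},{"dx":-2.4,"dy":1,"dz":0,"ax":0,"ay":0,"az":-3.4,"fingers":1},{"dx":-3.2,"dy":1.7,"dz":0,"ax":0,"ay":0,"az":-4.6,"fingers":0.35},{"dx":-4,"dy":2.4,"dz":0,"ax":0,"ay":0,"az":-5.8,"fingers":0.35},{"dx":-4.78,"dy":3.2,"dz":0.3,"ax":0,"ay":0,"az":-7,"fingers":0.35},{"dx":-4.78,"dy":3.2,"dz":0.6,"ax":0,"ay":0,"az":-8.2,"fingers":0.35},{"dx":-4.78,"dy":3.2,"dz":1.08,"ax":0,"ay":0,"az":-9.4,"fingers":0.35},{"dx":-4.78,"dy":3.2,"dz":1.08,"ax":0,"ay":0,"az":-10.6,"fingers":0.35},{"dx":-4.78,"dy":3.2,"dz":1.08,"ax":0,"ay":0,"az":-11.8,"fingers":0.35},{"dx":-4.78,"dy":3.2,"dz":1.08,"ax":0,"ay":0,"az":-13,"fingers":0.35},{"dx":-4.78,"dy":3.2,"dz":1.08,"ax":0,"ay":0,"az":-14.2,"fingers":0.35}]' >/dev/null
python3 -m pendant '[{"dx":0,"dy":0,"dz":0,"ax":0,"ay":0,"az":-0.8,"fingers":0.35},{"dx":0,"dy":0,"dz":0,"ax":0,"ay":0,"az":-0.8,"fingers":0.35},{"dx":0,"dy":0,"dz":0,"ax":0,"ay":0,"az":-0.8,"fingers":0.35}]' >/dev/null
python3 - <<'E'
from h import *
import cv2
where(); p=np.load("p.npy"); go(H(p,[-180,0,60]),p[2]+np.pi/2)
a=ctrl.grab_frame("scene")[90:240,95:245,::-1];b=ctrl.grab_frame("top")[90:240,270:420,::-1]
cv2.imwrite("pics/s4.png",cv2.resize(np.hstack([a,b]),(800,400),interpolation=cv2.INTER_CUBIC))
E
```

```text
t7.43 holder-frame TCP [-182.6    1.3  196.7] F [-0.1 -0.1 -0.1] w 0.0298 q [-0.58  0.06 -0.38  1.13 -0.   -0.7 ]
d(40mm) [-0.03  0.07  3.42] a(6deg) [-0.02 -0.02 -0.5 ]
```

View pics/s4.png

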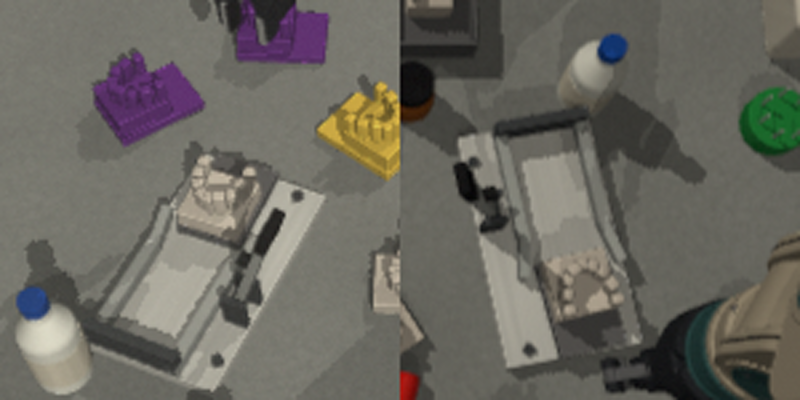

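The channel is clear, and the lever stays laid back, dark paddle at left (272,228) and top (465,183). The fingers stand behind the cast, right (625,370). I descend behind the plate.

```bash
python3 -m pendant '[{"dx":0,"dy":0.07,"dz":0.9,"ax":0,"ay":0,"az":-0.5,"fingers":0.35},{"dx":-0.03,"dy":0.07,"dz":1.8,"ax":0,"ay":0,"az":-0.5,"fingers":0.35},{"dx":-0.03,"dy":0.07,"dz":2.6,"ax":0,"ay":0,"az":-0.5,"fingers":0.35},{"dx":-0.03,"dy":0.07,"dz":3.2,"ax":0,"ay":0,"az":-0.5,"fingers":0.35},{"dx":-0.03,"dy":0.07,"dz":3.6,"ax":0,"ay":0,"az":-0.5,"fingers":0.35},{"dx":-0.03,"dy":0.07,"dz":3.9,"ax":0,"ay":0,"az":-0.5,"fingers":0.35},{"dx":-0.03,"dy":0.07,"dz":4.12,"ax":0,"ay":0,"az":-0.5,"fingers":0.35},{"dx":-0.03,"dy":0.07,"dz":4.12,"ax":0,"ay":0,"az":-0.5,"fingers":0.35},{"dx":-0.03,"dy":0.07,"dz":4.12,"ax":0,"ay":0,"az":-0.5,"fingers":0.35}]'
python3 -m pendant '[{"dx":0,"dy":0.08,"dz":0,"ax":0,"ay":0,"az":0,"fingers":0.35},{"dx":0,"dy":0.16,"dz":0,"ax":0,"ay":0,"az":0,"fingers":0.35},{"dx":0,"dy":0.24,"dz":0,"ax":0,"ay":0,"az":0,"fingers":0.35},{"dx":0,"dy":0.32,"dz":0,"ax":0,"ay":0,"az":0,"fingers":0.35},{"dx":0,"dy":0.4,"dz":0,"ax":0,"ay":0,"az":0,"fingers":0.35},{"dx":0,"dy":0.48,"dz":0,"ax":0,"ay":0,"az":0,"fingers":0.35},{"dx":0,"dy":0.56,"dz":0,"ax":0,"ay":0,"az":0,"fingers":0.35},{"dx":0,"dy":0.64,"dz":0,"ax":0,"ay":0,"az":0,"fingers":0.35}]'
python3 - <<'E'
from h import *
import cv2
where()
a=ctrl.grab_frame("scene")[110:210,135:245,::-1];b=ctrl.grab_frame("top")[140:240,290:400,::-1]
cv2.imwrite("pics/s5.png",cv2.resize(np.hstack([a,b]),(800,364),interpolation=cv2.INTER_CUBIC))
E
```

```text
t: 8.28
position: [0.443, -0.2117, 0.033]
ee_rot: [[-0.178, 0.984, -0.001], [0.984, 0.178, 0.0], [0.001, -0.001, -1.0]]
force: [-0.1, 0.4, -0.6]
width: 0.0298
t: 8.95
position: [0.4675, -0.2068, 0.0329]
ee_rot: [[-0.179, 0.984, -0.002], [0.984, 0.179, 0.0], [0.001, -0.002, -1.0]]
force: [-3.2, -0.4, 2.5]
width: 0.0297
t8.95 holder-frame TCP [-1.542e+02 -1.000e-01  3.290e+01] F [-3.2 -0.4  2.5] w 0.0297 q [-0.54  0.29 -0.51  0.78 -0.   -0.72]
```

View pics/s5.png

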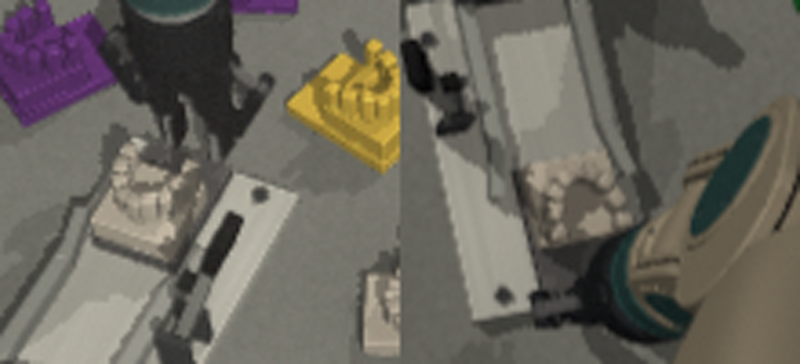

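Contact is felt at about 3 N. The fingers sit behind the plate and the cast is clear of the lever. I push slowly, watching the force.

```bash
python3 -m pendant '[{"dx":0,"dy":0.1,"dz":0,"ax":0,"ay":0,"az":0,"fingers":0.35},{"dx":0,"dy":0.2,"dz":0,"ax":0,"ay":0,"az":0,"fingers":0.35},{"dx":0,"dy":0.3,"dz":0,"ax":0,"ay":0,"az":0,"fingers":0.35},{"dx":0,"dy":0.4,"dz":0,"ax":0,"ay":0,"az":0,"fingers":0.35},{"dx":0,"dy":0.5,"dz":0,"ax":0,"ay":0,"az":0,"fingers":0.35},{"dx":0,"dy":0.6,"dz":0,"ax":0,"ay":0,"az":0,"fingers":0.35},{"dx":0,"dy":0.7,"dz":0,"ax":0,"ay":0,"az":0,"fingers":0.35},{"dx":0,"dy":0.8,"dz":0,"ax":0,"ay":0,"az":0,"fingers":0.35},{"dx":0,"dy":0.9,"dz":0,"ax":0,"ay":0,"az":0,"fingers":0.35},{"dx":0,"dy":1,"dz":0,"ax":0,"ay":0,"az":0,"fingers":0.35}]' | grep -E "pos|force"
python3 -m pendant '[{"dx":0,"dy":0.1,"dz":0,"ax":0,"ay":0,"az":0,"fingers":0.35},{"dx":0,"dy":0.2,"dz":0,"ax":0,"ay":0,"az":0,"fingers":0.35},{"dx":0,"dy":0.3,"dz":0,"ax":0,"ay":0,"az":0,"fingers":0.35},{"dx":0,"dy":0.4,"dz":0,"ax":0,"ay":0,"az":0,"fingers":0.35},{"dx":0,"dy":0.5,"dz":0,"ax":0,"ay":0,"az":0,"fingers":0.35}]' | grep -E "pos|force"
python3 -c "
from h import *
where();p=np.load('p.npy');go(H(p,[-50,0,33]),p[2]+np.pi/2)"
```

```text
position: [0.5081, -0.1999, 0.033]
force: [-0.8, 0.1, -1.2]
position: [0.5276, -0.1963, 0.033]
force: [-2.1, 1.1, -0.4]
t10.30 holder-frame TCP [-93.2  -0.3  33. ] F [-2.1  1.1 -0.4] w 0.0299 q [-0.47  0.36 -0.4   0.81  0.   -0.65]
d(40mm) [0.01 1.08 0.  ] a(6deg) [-0.   -0.    0.02]
```

Forces stay low, so I keep pushing.

```bash
python3 -m pendant '[{"dx":0,"dy":0.1,"dz":0,"ax":0,"ay":0,"az":0,"fingers":0.35},{"dx":0,"dy":0.2,"dz":0,"ax":0,"ay":0,"az":0,"fingers":0.35},{"dx":0,"dy":0.3,"dz":0,"ax":0,"ay":0,"az":0,"fingers":0.35},{"dx":0,"dy":0.4,"dz":0,"ax":0,"ay":0,"az":0,"fingers":0.35},{"dx":0,"dy":0.5,"dz":0,"ax":0,"ay":0,"az":0,"fingers":0.35},{"dx":0,"dy":0.6,"dz":0,"ax":0,"ay":0,"az":0,"fingers":0.35},{"dx":0,"dy":0.7,"dz":0,"ax":0,"ay":0,"az":0,"fingers":0.35},{"dx":0,"dy":0.8,"dz":0,"ax":0,"ay":0,"az":0,"fingers":0.35},{"dx":0,"dy":0.9,"dz":0,"ax":0,"ay":0,"az":0,"fingers":0.35},{"dx":0,"dy":1,"dz":0,"ax":0,"ay":0,"az":0,"fingers":0.35}]' | grep -E "pos|force"
python3 - <<'E'
from h import *
import cv2
where()
a=ctrl.grab_frame("scene")[110:240,125:255,::-1];b=ctrl.grab_frame("top")[110:240,285:415,::-1]
cv2.imwrite("pics/s6.png",cv2.resize(np.hstack([a,b]),(800,400),interpolation=cv2.INTER_CUBIC))
E
```

```text
position: [0.5668, -0.189, 0.033]
force: [-2.7, 1.2, 0.3]
t11.13 holder-frame TCP [-53.3  -0.1  33. ] F [-2.7  1.2  0.3] w 0.03 q [-0.43  0.41 -0.32  0.84  0.   -0.61]
```

View pics/s6.png

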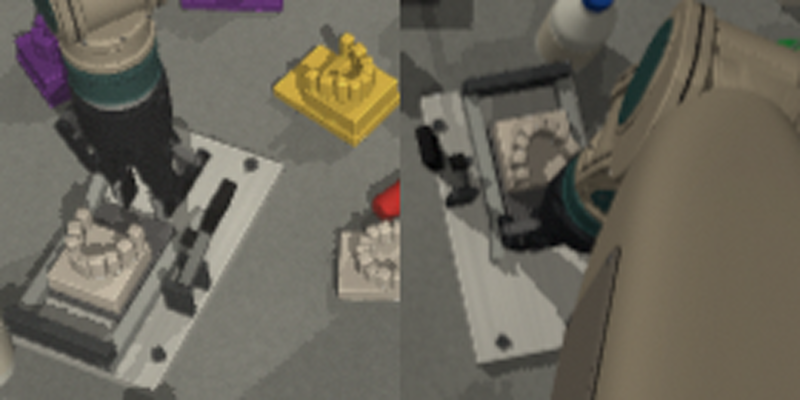

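The cast is square between the rails, about 30 mm short of the stop. I continue slower until the force rises.

```bash
python3 -m pendant '[{"dx":0,"dy":0.08,"dz":0,"ax":0,"ay":0,"az":0,"fingers":0.35},{"dx":0,"dy":0.15,"dz":0,"ax":0,"ay":0,"az":0,"fingers":0.35},{"dx":0,"dy":0.22,"dz":0,"ax":0,"ay":0,"az":0,"fingers":0.35},{"dx":0,"dy":0.29,"dz":0,"ax":0,"ay":0,"az":0,"fingers":0.35},{"dx":0,"dy":0.36,"dz":0,"ax":0,"ay":0,"az":0,"fingers":0.35},{"dx":0,"dy":0.42,"dz":0,"ax":0,"ay":0,"az":0,"fingers":0.35},{"dx":0,"dy":0.48,"dz":0,"ax":0,"ay":0,"az":0,"fingers":0.35},{"dx":0,"dy":0.54,"dz":0,"ax":0,"ay":0,"az":0,"fingers":0.35}]' | grep -E "pos|force"
python3 -m pendant '[{"dx":0,"dy":0.04,"dz":0,"ax":0,"ay":0,"az":0,"fingers":0.35},{"dx":0,"dy":0.08,"dz":0,"ax":0,"ay":0,"az":0,"fingers":0.35},{"dx":0,"dy":0.12,"dz":0,"ax":0,"ay":0,"az":0,"fingers":0.35}]' | grep -E "pos|force"
python3 -c "
from h import *
where()"
```

```text
position: [0.5882, -0.1856, 0.0333]
force: [-2.7, -1.3, 1.5]
position: [0.5927, -0.1847, 0.0332]
force: [-3.1, -0.6, 2.7]
t12.15 holder-frame TCP [-27.1  -0.4  33.2] F [-3.1 -0.6  2.7] w 0.0301 q [-0.41  0.45 -0.26  0.86 -0.   -0.59]
```

```bash
python3 -m pendant '[{"dx":0,"dy":0.03,"dz":0,"ax":0,"ay":0,"az":0,"fingers":0.35},{"dx":0,"dy":0.06,"dz":0,"ax":0,"ay":0,"az":0,"fingers":0.35},{"dx":0,"dy":0.09,"dz":0,"ax":0,"ay":0,"az":0,"fingers":0.35}]' | grep -E "pos|force"
python3 -m pendant '[{"dx":0,"dy":0.02,"dz":0,"ax":0,"ay":0,"az":0,"fingers":0.35},{"dx":0,"dy":0.04,"dz":0,"ax":0,"ay":0,"az":0,"fingers":0.35},{"dx":0,"dy":0.06,"dz":0,"ax":0,"ay":0,"az":0,"fingers":0.35}]' | grep -E "pos|force"
python3 -c "
from h import *
where()"
```

```text
position: [0.5962, -0.1839, 0.0331]
force: [-2.9, -0.7, 2.5]
position: [0.5982, -0.1836, 0.0331]
force: [-5.7, -0.2, 3.6]
t12.65 holder-frame TCP [-21.4  -0.3  33.1] F [-5.7 -0.2  3.6] w 0.0297 q [-0.4   0.45 -0.25  0.87 -0.   -0.58]
```

Resistance is starting at x ≈ -21, where home is expected. I take small steps to confirm.

```bash
python3 -m pendant '[{"dx":0,"dy":0.02,"dz":0,"ax":0,"ay":0,"az":0,"fingers":0.35},{"dx":0,"dy":0.04,"dz":0,"ax":0,"ay":0,"az":0,"fingers":0.35}]' | grep -E "pos|force"
python3 -m pendant '[{"dx":0,"dy":0.02,"dz":0,"ax":0,"ay":0,"az":0,"fingers":0.35},{"dx":0,"dy":0.04,"dz":0,"ax":0,"ay":0,"az":0,"fingers":0.35}]' | grep -E "pos|force"
python3 -c "
from h import *
where()"
```

```text
position: [0.5983, -0.1835, 0.033]
force: [-9.1, -2.9, 6.7]
position: [0.5984, -0.1835, 0.033]
force: [-12.1, -3.2, 9.2]
t12.98 holder-frame TCP [-21.2  -0.2  33. ] F [-12.1  -3.2   9.2] w 0.0299 q [-0.4   0.46 -0.25  0.87 -0.   -0.58]
```

The position stalls at x = -21.2 mm while the force rises to 12 N, so the cast is home against the stop. I back off, rise, and return above the paddle.

```bash
python3 -m pendant '[{"dx":0,"dy":-0.15,"dz":0,"ax":0,"ay":0,"az":0,"fingers":0.35},{"dx":0,"dy":-0.5,"dz":0,"ax":0,"ay":0,"az":0,"fingers":0.35},{"dx":0,"dy":-1.2,"dz":0,"ax":0,"ay":0,"az":0,"fingers":0.35},{"dx":0,"dy":-1.8,"dz":-0.4,"ax":0,"ay":0,"az":0,"fingers":0.35},{"dx":0,"dy":-2,"dz":-1.2,"ax":0,"ay":0,"az":0,"fingers":0.35},{"dx":0,"dy":-2,"dz":-2.1,"ax":0,"ay":0,"az":0,"fingers":0.35},{"dx":0,"dy":-2,"dz":-3,"ax":0,"ay":0,"az":0,"fingers":0.35},{"dx":0,"dy":-2,"dz":-3.9,"ax":0,"ay":0,"az":0,"fingers":0.35},{"dx":0,"dy":-2,"dz":-4.8,"ax":0,"ay":0,"az":0,"fingers":0.35},{"dx":0,"dy":-2,"dz":-5.4,"ax":0,"ay":0,"az":0,"fingers":1},{"dx":0,"dy":-2,"dz":-5.4,"ax":0,"ay":0,"az":0,"fingers":1},{"dx":0,"dy":-2,"dz":-5.4,"ax":0,"ay":0,"az":0,"fingers":1}]' | grep -E "pos|force"
python3 - <<'E'
from h import *
import cv2
where(); p=np.load("p.npy"); go(H(p,[11.5,128,245]),p[2])
a=ctrl.grab_frame("scene")[130:240,125:235,::-1];b=ctrl.grab_frame("top")[110:220,275:385,::-1]
cv2.imwrite("pics/s7.png",cv2.resize(np.hstack([a,b]),(800,400),interpolation=cv2.INTER_CUBIC))
for n,o in(("scene",(125,130)),("top",(275,110))):
    for X in([86,35,76-46+16],[-12,35,28],[-12,-35,28],[88,0,48]): print(n,X,((proj(n,H(p,X))-o)*400/110+[0 if n=="scene" else 400,0]).round())
E
```

```text
position: [0.5254, -0.1979, 0.2515]
force: [-1.1, -0.2, -1.0]
t13.98 holder-frame TCP [-95.7  -1.5 251.5] F [-1.1 -0.2 -1. ] w 0.0656 q [-0.48  0.15 -0.16  1.25  0.   -0.66]
d(40mm) [3.23 2.69 0.17] a(6deg) [ 0.07 -0.02 15.02]
scene [86, 35, 46] [119. 322.]
scene [-12, 35, 28] [189. 225.]
scene [-12, -35, 28] [104. 194.]
scene [88, 0, 48] [ 72. 305.]
top [86, 35, 46] [533. 107.]
top [-12, 35, 28] [556. 237.]
top [-12, -35, 28] [646. 220.]
top [88, 0, 48] [578.  96.]
```

View pics/s7.png

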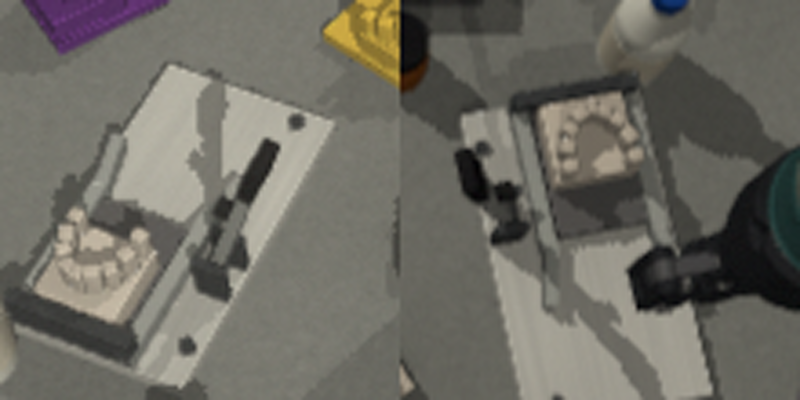

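The plate's rear edge lies at the predicted home line, right (556,237) to (646,220), the plaster front is at the stop, and the lever is still back. I move to the lever.

```bash
python3 -m pendant '[{"dx":0.3,"dy":0.2,"dz":0,"ax":0,"ay":0,"az":1.1,"fingers":1},{"dx":0.6,"dy":0.5,"dz":0,"ax":0,"ay":0,"az":2.2,"fingers":1},{"dx":0.9,"dy":0.8,"dz":0,"ax":0,"ay":0,"az":3.4,"fingers":1},{"dx":1.2,"dy":1.1,"dz":0,"ax":0,"ay":0,"az":4.6,"fingers":1},{"dx":1.6,"dy":1.4,"dz":0,"ax":0,"ay":0,"az":5.8,"fingers":1},{"dx":2,"dy":1.7,"dz":0,"ax":0,"ay":0,"az":7,"fingers":1},{"dx":2.4,"dy":2,"dz":0,"ax":0,"ay":0,"az":8.2,"fingers":1},{"dx":2.8,"dy":2.3,"dz":0,"ax":0,"ay":0,"az":9.4,"fingers":1},{"dx":3.23,"dy":2.69,"dz":0,"ax":0,"ay":0,"az":10.6,"fingers":1},{"dx":3.23,"dy":2.69,"dz":0,"ax":0,"ay":0,"az":11.8,"fingers":1},{"dx":3.23,"dy":2.69,"dz":0,"ax":0,"ay":0,"az":13,"fingers":1},{"dx":3.23,"dy":2.69,"dz":0,"ax":0,"ay":0,"az":14.2,"fingers":1}]' | grep -E "pos|force"
python3 -m pendant '[{"dx":0,"dy":0,"dz":0,"ax":0,"ay":0,"az":0.9,"fingers":1},{"dx":0,"dy":0,"dz":0,"ax":0,"ay":0,"az":0.9,"fingers":1},{"dx":0,"dy":0,"dz":0,"ax":0,"ay":0,"az":0.9,"fingers":1}]' | grep -E "pos|force"
python3 -c "
from h import *
where(); p=np.load('p.npy'); go(H(p,[11.5,128,163]),p[2])"
```

```text
position: [0.6049, -0.0498, 0.2461]
force: [-0.4, -0.7, -0.7]
position: [0.605, -0.0506, 0.247]
force: [0.5, -0.0, 0.4]
t15.33 holder-frame TCP [  8.7 129.4 247. ] F [ 0.5 -0.   0.4] w 0.0856 q [-0.19  0.24 -0.06  1.27  0.    1.2 ]
d(40mm) [0.08 0.04 2.1 ] a(6deg) [-0.01  0.03  0.01]
```

```bash
python3 -m pendant '[{"dx":0.07,"dy":0.04,"dz":0.6,"ax":0,"ay":0,"az":0,"fingers":1},{"dx":0.07,"dy":0.04,"dz":1.2,"ax":0,"ay":0,"az":0,"fingers":1},{"dx":0.07,"dy":0.04,"dz":1.7,"ax":0,"ay":0,"az":0,"fingers":1},{"dx":0.07,"dy":0.04,"dz":2,"ax":0,"ay":0,"az":0,"fingers":1},{"dx":0.07,"dy":0.04,"dz":2.1,"ax":0,"ay":0,"az":0,"fingers":1},{"dx":0.07,"dy":0.04,"dz":2.1,"ax":0,"ay":0,"az":0,"fingers":0.6},{"dx":0.07,"dy":0.04,"dz":2.1,"ax":0,"ay":0,"az":0,"fingers":0.2},{"dx":0.07,"dy":0.04,"dz":2.1,"ax":0,"ay":0,"az":0,"fingers":0.2},{"dx":0.07,"dy":0.04,"dz":2.1,"ax":0,"ay":0,"az":0,"fingers":0.2},{"dx":0.07,"dy":0.04,"dz":2.1,"ax":0,"ay":0,"az":0,"fingers":0.2},{"dx":0.07,"dy":0.04,"dz":2.1,"ax":0,"ay":0,"az":0,"fingers":0.2},{"dx":0.07,"dy":0.04,"dz":2.1,"ax":0,"ay":0,"az":0,"fingers":0.2}]' 35| grep -E "pos|force|wid"
python3 - <<'E'
from h import *
where()
G0=np.array(lev(2.0,138))
for a in(1.9,1.8,1.7,1.6,1.5,1.4,1.3,1.2,1.1,1,.9,.8,.7,.6,.5,.4,.3,.25,.2,.15):
    d=np.array(lev(a,138))-G0; print(a,"dy %.2f dz %.2f"%(-d[1]/40,-d[2]/40))
E
```

```text
position: [0.6084, -0.0523, 0.1668]
force: [-3.6, -1.0, 5.2]
width: 0.0293
t16.33 holder-frame TCP [ 11.7 127.2 166.8] F [-3.6 -1.   5.2] w 0.0293 q [-0.19  0.3  -0.16  1.11 -0.    1.2 ]
1.9 dy 0.32 dz -0.13
1.8 dy 0.65 dz -0.22
1.7 dy 0.99 dz -0.28
1.6 dy 1.33 dz -0.31
1.5 dy 1.68 dz -0.30
1.4 dy 2.02 dz -0.26
1.3 dy 2.36 dz -0.19
1.2 dy 2.69 dz -0.08
1.1 dy 3.00 dz 0.06
1 dy 3.30 dz 0.23
0.9 dy 3.58 dz 0.43
0.8 dy 3.84 dz 0.66
0.7 dy 4.07 dz 0.91
0.6 dy 4.28 dz 1.19
0.5 dy 4.46 dz 1.48
0.4 dy 4.61 dz 1.79
0.3 dy 4.73 dz 2.12
0.25 dy 4.78 dz 2.28
0.2 dy 4.82 dz 2.45
0.15 dy 4.85 dz 2.62
```

```bash
python3 -m pendant '[{"dx":0,"dy":0.32,"dz":-0.13,"ax":0,"ay":0,"az":0,"fingers":0.2},{"dx":0,"dy":0.65,"dz":-0.22,"ax":0,"ay":0,"az":0,"fingers":0.2},{"dx":0,"dy":0.99,"dz":-0.28,"ax":0,"ay":0,"az":0,"fingers":0.2},{"dx":0,"dy":1.33,"dz":-0.31,"ax":0,"ay":0,"az":0,"fingers":0.2},{"dx":0,"dy":1.68,"dz":-0.3,"ax":0,"ay":0,"az":0,"fingers":0.2},{"dx":0,"dy":2.02,"dz":-0.26,"ax":0,"ay":0,"az":0,"fingers":0.2},{"dx":0,"dy":2.36,"dz":-0.19,"ax":0,"ay":0,"az":0,"fingers":0.2},{"dx":0,"dy":2.69,"dz":-0.08,"ax":0,"ay":0,"az":0,"fingers":0.2},{"dx":0,"dy":3,"dz":0.06,"ax":0,"ay":0,"az":0,"fingers":0.2},{"dx":0,"dy":3.3,"dz":0.23,"ax":0,"ay":0,"az":0,"fingers":0.2}]' | grep -E "pos|force|wid"
python3 -m pendant '[{"dx":0,"dy":0.28,"dz":0.2,"ax":0,"ay":0,"az":0,"fingers":0.2},{"dx":0,"dy":0.54,"dz":0.43,"ax":0,"ay":0,"az":0,"fingers":0.2},{"dx":0,"dy":0.77,"dz":0.68,"ax":0,"ay":0,"az":0,"fingers":0.2},{"dx":0,"dy":0.98,"dz":0.96,"ax":0,"ay":0,"az":0,"fingers":0.2},{"dx":0,"dy":1.16,"dz":1.25,"ax":0,"ay":0,"az":0,"fingers":0.2},{"dx":0,"dy":1.31,"dz":1.56,"ax":0,"ay":0,"az":0,"fingers":0.2},{"dx":0,"dy":1.43,"dz":1.89,"ax":0,"ay":0,"az":0,"fingers":0.2},{"dx":0,"dy":1.52,"dz":2.2,"ax":0,"ay":0,"az":0,"fingers":0.2},{"dx":0,"dy":1.52,"dz":2.22,"ax":0,"ay":0,"az":0,"fingers":0.2}]' | grep -E "pos|force|wid"
python3 -c "
from h import *
where()"
```

```text
position: [0.6311, -0.1804, 0.1564]
force: [-2.8, 5.0, 2.6]
width: 0.0295
position: [0.6426, -0.2446, 0.0663]
force: [-0.8, -5.4, -0.5]
width: 0.0295
t17.92 holder-frame TCP [ 11.4 -68.2  66.3] F [-0.8 -5.4 -0.5] w 0.0295 q [-0.46  0.51 -0.08  0.98 -0.    0.94]
```

The lever is down to about 0.2 rad. I release, rise, shut the fingers and get ready to press from above.

```bash
python3 -m pendant '[{"dx":0,"dy":0,"dz":0,"ax":0,"ay":0,"az":0,"fingers":0.6},{"dx":0,"dy":0,"dz":0,"ax":0,"ay":0,"az":0,"fingers":0.8},{"dx":0,"dy":0,"dz":0,"ax":0,"ay":0,"az":0,"fingers":0.8},{"dx":0,"dy":0,"dz":0,"ax":0,"ay":0,"az":0,"fingers":0.8},{"dx":0,"dy":0,"dz":-0.4,"ax":0,"ay":0,"az":0,"fingers":0.8},{"dx":0,"dy":0,"dz":-1,"ax":0,"ay":0,"az":0,"fingers":0.8},{"dx":0,"dy":0,"dz":-1.5,"ax":0,"ay":0,"az":0,"fingers":0.4},{"dx":0,"dy":0,"dz":-1.5,"ax":0,"ay":0,"az":0,"fingers":0},{"dx":0,"dy":0,"dz":-1.5,"ax":0,"ay":0,"az":0,"fingers":0},{"dx":0,"dy":0,"dz":-1.5,"ax":0,"ay":0,"az":0,"fingers":0},{"dx":0,"dy":0,"dz":-1.5,"ax":0,"ay":0,"az":0,"fingers":0},{"dx":0,"dy":0,"dz":-1.5,"ax":0,"ay":0,"az":0,"fingers":0}]' | grep -E "pos|force|wid"
python3 - <<'E'
from h import *
import cv2
where(); p=np.load("p.npy"); go(H(p,[10,-66,95]),p[2])
a=ctrl.grab_frame("scene")[120:240,105:235,::-1]
cv2.imwrite("pics/s8.png",cv2.resize(a,(650,600),interpolation=cv2.INTER_CUBIC))
E
```

```text
position: [0.6416, -0.2412, 0.1255]
force: [0.5, -0.3, 0.0]
width: 0.0
t18.92 holder-frame TCP [ 11.1 -64.7 125.5] F [ 0.5 -0.3  0. ] w 0.0 q [-0.45  0.46 -0.02  1.09  0.    0.94]
d(40mm) [-0.02  0.03  0.76] a(6deg) [-0.02  0.02 -0.01]
```

View pics/s8.png

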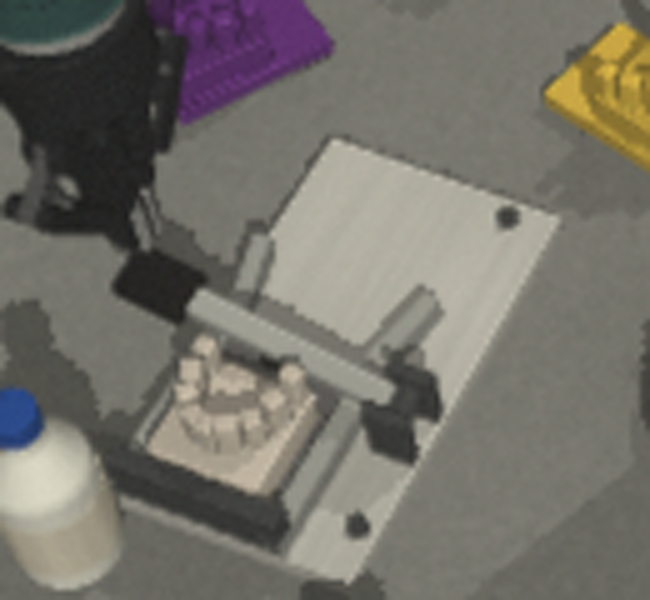

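The lever is over the plate's lip, and the shut fingers stand above the paddle at (160,285). I press down.

```bash
python3 -m pendant '[{"dx":0,"dy":0.03,"dz":0.4,"ax":0,"ay":0,"az":0,"fingers":0},{"dx":0,"dy":0.03,"dz":0.7,"ax":0,"ay":0,"az":0,"fingers":0},{"dx":0,"dy":0.03,"dz":0.8,"ax":0,"ay":0,"az":0,"fingers":0},{"dx":0,"dy":0.03,"dz":0.9,"ax":0,"ay":0,"az":0,"fingers":0},{"dx":0,"dy":0.03,"dz":1,"ax":0,"ay":0,"az":0,"fingers":0},{"dx":0,"dy":0.03,"dz":1.1,"ax":0,"ay":0,"az":0,"fingers":0},{"dx":0,"dy":0.03,"dz":1.2,"ax":0,"ay":0,"az":0,"fingers":0},{"dx":0,"dy":0.03,"dz":1.28,"ax":0,"ay":0,"az":0,"fingers":0},{"dx":0,"dy":0.03,"dz":1.36,"ax":0,"ay":0,"az":0,"fingers":0},{"dx":0,"dy":0.03,"dz":1.44,"ax":0,"ay":0,"az":0,"fingers":0},{"dx":0,"dy":0.03,"dz":1.5,"ax":0,"ay":0,"az":0,"fingers":0},{"dx":0,"dy":0.03,"dz":1.5,"ax":0,"ay":0,"az":0,"fingers":0}]' | grep -E "pos|force|wid"
python3 -m pendant '[{"dx":0,"dy":0,"dz":0.04,"ax":0,"ay":0,"az":0,"fingers":0},{"dx":0,"dy":0,"dz":0.08,"ax":0,"ay":0,"az":0,"fingers":0}]' | grep -E "pos|force"
```

```text
position: [0.643, -0.2428, 0.0667]
force: [0.1, -0.4, 1.0]
width: -0.0002
position: [0.643, -0.2429, 0.064]
force: [1.1, -1.4, 2.7]
```

```bash
for i in 1; do python3 -m pendant '[{"dx":0,"dy":0,"dz":0.04,"ax":0,"ay":0,"az":0,"fingers":0},{"dx":0,"dy":0,"dz":0.08,"ax":0,"ay":0,"az":0,"fingers":0}]' | grep -E "pos|force"; done
python3 -m pendant '[{"dx":0,"dy":0,"dz":0.03,"ax":0,"ay":0,"az":0,"fingers":0},{"dx":0,"dy":0,"dz":0.06,"ax":0,"ay":0,"az":0,"fingers":0}]' | grep -E "pos|force"
python3 -m pendant '[{"dx":0,"dy":0,"dz":0.02,"ax":0,"ay":0,"az":0,"fingers":0},{"dx":0,"dy":0,"dz":0.04,"ax":0,"ay":0,"az":0,"fingers":0}]' | grep -E "pos|force"
```

```text
position: [0.6431, -0.2431, 0.0609]
force: [0.4, -0.9, 4.1]
position: [0.6431, -0.2432, 0.059]
force: [0.1, -1.1, 8.2]
position: [0.6431, -0.2433, 0.0579]
force: [-1.5, -0.3, 8.4]
```

```bash
python3 -m pendant '[{"dx":0,"dy":0,"dz":0.02,"ax":0,"ay":0,"az":0,"fingers":0},{"dx":0,"dy":0,"dz":0.04,"ax":0,"ay":0,"az":0,"fingers":0}]' | grep -E "pos|force"
python3 -m pendant '[{"dx":0,"dy":0,"dz":0.02,"ax":0,"ay":0,"az":0,"fingers":0},{"dx":0,"dy":0,"dz":0.04,"ax":0,"ay":0,"az":0,"fingers":0},{"dx":0,"dy":0,"dz":0.04,"ax":0,"ay":0,"az":0,"fingers":0}]' | grep -E "pos|force"
```

```text
position: [0.6431, -0.2433, 0.0566]
force: [-2.3, -0.8, 9.7]
position: [0.6432, -0.2433, 0.0562]
force: [-3.3, -0.1, 15.1]
```

The press turned stiff at 15 N, against the roughly 10 N needed, so the lever is firmly shut. I hold briefly, lift off, move clear and check.

```bash
python3 -m pendant '[{"dx":0,"dy":0,"dz":0.02,"ax":0,"ay":0,"az":0,"fingers":0},{"dx":0,"dy":0,"dz":0.02,"ax":0,"ay":0,"az":0,"fingers":0},{"dx":0,"dy":0,"dz":0.02,"ax":0,"ay":0,"az":0,"fingers":0},{"dx":0,"dy":0,"dz":0.02,"ax":0,"ay":0,"az":0,"fingers":0}]' | grep -E "pos|force"
python3 -m pendant '[{"dx":0,"dy":0,"dz":-0.1,"ax":0,"ay":0,"az":0,"fingers":0},{"dx":0,"dy":0,"dz":-0.5,"ax":0,"ay":0,"az":0,"fingers":0},{"dx":0,"dy":0,"dz":-1.3,"ax":0,"ay":0,"az":0,"fingers":0},{"dx":0,"dy":0,"dz":-2.2,"ax":0,"ay":0,"az":0,"fingers":0},{"dx":0,"dy":0.7,"dz":-3.1,"ax":0,"ay":0,"az":0,"fingers":0},{"dx":-0.5,"dy":1.5,"dz":-4,"ax":0,"ay":0,"az":0,"fingers":0},{"dx":-1.2,"dy":2.3,"dz":-4.3,"ax":0,"ay":0,"az":0,"fingers":0},{"dx":-2,"dy":3,"dz":-4.3,"ax":0,"ay":0,"az":0,"fingers":0},{"dx":-2.7,"dy":3.5,"dz":-4.3,"ax":0,"ay":0,"az":0,"fingers":0},{"dx":-3,"dy":4,"dz":-4.3,"ax":0,"ay":0,"az":0,"fingers":0},{"dx":-3,"dy":4,"dz":-4.3,"ax":0,"ay":0,"az":0,"fingers":0},{"dx":-3,"dy":4,"dz":-4.3,"ax":0,"ay":0,"az":0,"fingers":0}]' | grep -E "pos|force|t:"
python3 - <<'E'
from h import *
import cv2
p=np.load("p.npy")
a=ctrl.grab_frame("scene")[130:250,105:235,::-1];b=ctrl.grab_frame("top")[110:230,275:405,::-1]
cv2.imwrite("pics/s9.png",cv2.resize(np.hstack([a,b]),(800,370),interpolation=cv2.INTER_CUBIC))
k=400/130
for th in(-.05,0,.1):print(th,"paddle end corners",*[((proj(n,H(p,lev(th,158,6,x)))-o)*k+[f,0]).round() for n,o,f in(("scene",(105,130),0),("top",(275,110),400)) for x in(-5,25)])
for n,o,f in(("scene",(105,130),0),("top",(275,110),400)):print([((proj(n,H(p,X))-o)*k+[f,0]).round().tolist() for X in([-12,35,28],[-12,-35,28])])
E
```

```text
position: [0.6432, -0.2433, 0.0561]
force: [-5.1, 1.2, 17.6]
t: 22.38
position: [0.551, -0.4222, 0.2233]
ee_rot: [[0.985, 0.172, -0.001], [0.172, -0.985, 0.003], [-0.001, -0.003, -1.0]]
force: [0.3, 0.5, -0.5]
-0.05 paddle end corners [ 90. 143.] [ 72. 169.] [666. 165.] [658. 133.]
0 paddle end corners [ 89. 137.] [ 70. 164.] [668. 163.] [660. 131.]
0.1 paddle end corners [ 86. 127.] [ 68. 154.] [673. 158.] [664. 126.]
[[222.0, 191.0], [149.0, 164.0]]
[[532.0, 200.0], [608.0, 186.0]]
```

View pics/s9.png

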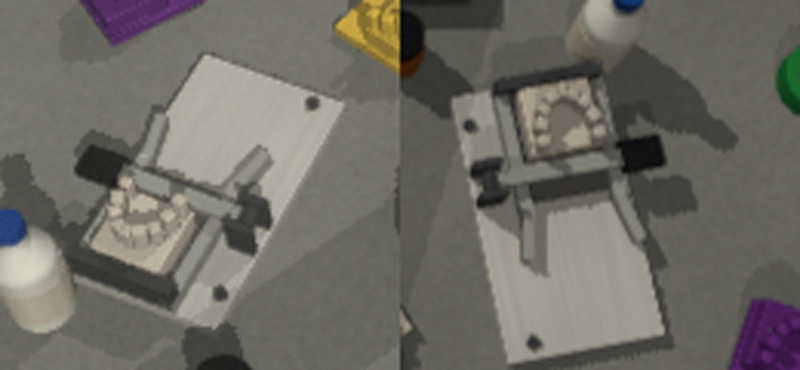

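The lever is level across the plate's lip. The paddle end is at left (76–92,147–170) and right (657–664,135–166), close to the prediction for an angle near 0. The plate's rear edge is at the home line and the robot is clear. I check the rest of the bench for change numerically, then hand in.

Run:
```python
from h import *
import cv2
f=ctrl.grab_frame("top")[:,:,::-1].astype(int); g=cv2.imread("pics/top0.png").astype(int); d=abs(f-g).mean(2)
for n,(x,y) in dict(holder2=(185,190),jar=(274,124),loose=(263,213),driver=(267,250),brush=(95,230),mug=(107,150),bottle=(343,115),yellow=(315,265)).items():
    print(n,d[y-12:y+12,x-12:x+12].mean().round(1))
print(ctrl.read_state()["t"],ctrl.close_job())
```

```text
holder2 1.1
jar 3.4
loose 1.2
driver 5.0
brush 1.1
mug 1.0
bottle 9.4
yellow 1.4
the job is handed in; nothing more can be done
22.5333 None
```

The job is handed in at 22.5 s: the model is home in the right-hand holder and its lever is shut on the plate.

- **Lever back:** I gripped the paddle and swung it to about 2.0 rad. It stayed there after release.
- **Model home:** I pushed the plate with two fingertips at about 3 N. It stopped where home was expected, and the force then rose to 12 N with no further movement. In the pictures the plate's rear edge is on the predicted home line.
- **Lever shut:** I swung it over, released it, and pressed the paddle with shut fingers up to 17.6 N, where it turned stiff. After I lifted off it stayed level: the last picture fits an angle between 0 and -0.05 rad, within the calibration error. The pictures are too coarse to rule out the -0.05 it would sink to without a plate, but the plate was home and the press met rising resistance.
- **Rest of the bench:** Comparing pictures from before and after shows no change at holder2, the loose model, brush, mug and yellow model. The jar (3.4) and screwdriver (5.0) changed slightly, and the bottle (9.4) changed most. I put that down to the arm's shadows and did not check it further. The bottle looked in the same place in the crops, and I noticed no unexpected contact force.

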